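Put the chisel and honing stone away after sharpening

TASK

The sharpening is finished, so put the kit away: stand the chisel blade-down in the narrow wooden holder, lowering the blade most of the way into it before you let go so that the edge is not dropped, and lay the honing stone flat in the open drawer and slide the drawer fully shut. Do not shift the glue bottle, the wood offcut or the mallet.

Things in the scene. Friction and masses are not known exactly. Their poses are not given: they have to be found in the camera images.
- chisel: Bench chisel 200 mm long, about 0.13 kg. Origin: the blade's tip; z axis runs from tip to handle. From the tip: flat steel blade 16 mm (y) x 5 mm (x) to 95 mm, round brass ferrule 18 mm dia. to 107 mm, round dark wood handle 24 mm dia. to 195 mm, cap to 200 mm; balances about 80 mm up. Starts in the rest, sloping 40 degrees, tip low towards the robot, handle high pointing away (within 25 degrees).
- chisel_grip (a point): Point on the axis of the chisel's handle, 152 mm from the tip, where it stands free of the rest and can be gripped (24 mm thick); moves with the chisel. Axes as the chisel's.
- rest: Fixed sloping wooden chisel rest, foot 160 x 70 x 10 mm. Origin: on the bench, below the slope; x: the level direction in which the chisel rises. It carries the blade's first 55 mm and, 112 to 128 mm from the tip, the handle in a 44 mm wide saddle; nothing rises beside the handle beyond that. The chisel lies loose in shallow open-topped channels: lift it straight up.
- holder: Fixed narrow holder: an upright plywood well, 48 x 48 mm outside and 105 mm high, open at the top, with a square opening 30 x 30 mm inside (walls 9 mm) and two low feet 8 mm high. Origin: centre of its underside, z up. Nothing else is in it. The chisel stands blade-down on its floor with 104 mm of it above the rim, leaning at most about 20 degrees.
- holder_floor (a point): Centre of the floor inside the holder's well, 9 mm above the bench (96 mm below the rim).
- holder_mouth (a point): Centre of the holder's mouth, level with the rim, 105 mm above the bench.
- stone: Honing stone, a flat block 100 x 45 x 22 mm (x, y, z), grey, 0.22 kg nominal, lying flat on the bench. Origin: centre of its underside; long axis x.
- unit: Fixed low wooden drawer unit, 260 deep x 220 wide x 100 mm high, with one drawer. Origin: centre of its underside; its front looks along its -x axis, towards the robot. The upright front edges of its case stand 115 mm in front of the origin.
- drawer_floor (a point): Centre of the drawer's inner floor, 22 mm above the bench; moves with the drawer; x points into the unit (the way it is pushed shut). Inside: x -107 to +107 mm, y -89 to +89 mm, walls 56 mm high. At the start its front 130 mm or more stick out of the case. Outer face of the front panel at x = -128 mm; panel 214 mm wide, its top 66 mm above this floor.
- unit_drawer0_handle (a point): Middle of the drawer's bar handle: a level steel bar of 11 mm diameter and 110 mm length along the unit's y, 62 mm above the bench, 35 mm in front of the drawer's front panel; moves with the drawer.
- unit_drawer0 (a joint): How far the drawer is open, m: 0 fully shut, 0.18 fully open; starts between 0.14 and 0.175. It slides along the unit's x with about 1 N of friction and stays where it is left.
- glue: Bystander: glue bottle, 52 mm diameter, 150 mm high, standing. Origin: centre of its underside.
- offcut: Bystander: pale wood offcut 140 x 45 x 35 mm, lying flat. Origin: centre of its underside.
- mallet: Bystander: wooden mallet lying down; head 65 x 120 x 50 mm, handle of 26 mm diameter going 160 mm out along its x from the head. Origin: under the centre of the head.
There are look-alikes about, which are no part of the job. There is more than one size of the chisel; the one meant has the size given above.

How it is judged (in metres and radians):
At the end, for the whole second after the job is handed in: Chisel blade-down in the holder (tip within 22 mm of the well axis and 12 mm of its floor, leaning under 0.45 rad); stone flat in the drawer (within 8 mm of its floor, tilt under 0.12 rad); drawer shut to within 8 mm; chisel and stone at rest (horizontal distance between chisel and holder_floor below 0.022 m and z of chisel in the frame of holder_floor between -0.006 and 0.012 m and angle between chisel's own z axis and vertical below 0.45 rad and x of stone in the frame of drawer_floor between -0.11 and 0.11 m and y of stone in the frame of drawer_floor between -0.09 and 0.09 m and z of stone in the frame of drawer_floor between -0.005 and 0.008 m and angle between stone's own z axis and vertical below 0.12 rad and value of joint unit_drawer0 below 0.008 m and linear speed of each of chisel, stone below 0.03 m/s); the robot touches nothing.
It fails at once if the chisel is let go over the holder with its tip more than 60 mm above the well's floor (horizontal distance between chisel and holder_floor below 0.03 m and z of chisel in the frame of holder_floor above 0.06 m and contact force between the fingers and chisel below 0.05 N).
It fails at once if the glue bottle is shifted by more than 25 mm (distance of glue from where it was at the start of the episode above 0.025 m).
It fails at once if the wood offcut is shifted by more than 25 mm (distance of offcut from where it was at the start of the episode above 0.025 m).
It fails at once if the mallet is shifted by more than 25 mm (distance of mallet from where it was at the start of the episode above 0.025 m).
It also fails if it takes over 59 s, if anything falls off the work surface, if the arm or the gripper's body presses on something with over 40 N, if the wrist force passes 120 N, or if a joint passes its speed limit or range.

ROBOT

A 6-joint arm with a two-finger parallel gripper is mounted at the origin on the work surface. World frame = base frame: x ahead of the robot, y to its left, z up, the work surface at z = 0. Lengths are in m, angles in degrees, forces in N, time in s.
With the tool pointing down it reaches from about 0.3 to 0.75 m from the base axis. Payload 8.5 kg.
Tool frame: the origin (TCP) lies midway between the tips of the shut fingers; the grasp point (between the pads) lies 19 mm behind it (env.grasp_offset is the distance from the TCP to the grasp point, in m); z points along the fingers, y is the line along which they close (so a half turn about z gives the same grasp; the last joint's range is limited). The gripper opens to 85 mm and grips with 20 to 120 N. Pads are 22 mm wide; open, the fingers measure 114 mm over their backs; the gripper's body (76 mm by 85 mm) begins 54 mm behind the grasp point. The pads swing forward as they close: fully open they stand 13 mm farther back than shut.
Start: joints at [54.929, 21.807, 74.336, -0, 83.858, -12.336], TCP at [0.213, 0.507, 0.231] pointing down, gripper open.
Joint ranges: [-178.18, 178.18], [-50.72, 133.34], [12.68, 142.11], [-81.47, 261.47], [9.98, 163.14], [-165.26, 165.26]. Speed limits (degrees/s): [136.94, 136.94, 180, 180, 180, 180].

INTERFACE

Orientations are given as a 3x3 rotation matrix whose columns are the frame's x, y, z axes.
In Python, from rig import env gives the robot as it stands.
- The arm moves only by the tool servo_tool, never from a script. Its argument "deltas" is text: rows parted by semicolons, each of 7 numbers parted by spaces: the opening, from 0 (shut) to 1 (fully open), then the shift along the tool's x, y, z in mm, then the turn, a rotation vector about the tool's x, y, z in rad. A call has 1 to 8 rows; each row shifts and turns the commanded pose from where the row before left it, along the tool's axes as they then stand; what a row does not reach is not made up. A row lasts 1/12 s, in which the tool goes at most 41.7 mm and 7.16 degrees, less where a joint would pass 70% of its speed; a pose out of reach is approached as far as the arm can. A call is refused whole if a number of a shift passes 41.7 or a number of a turn 0.125, either way. A call with a gripper value outside its range is refused whole. The fingers move at their own pace and stop on an object; "newtons" is the grip in N (left out, the last holds). Time passes only in rows, so rows that do not move let the fingers close. It gives the time, the measured TCP pose, the force, the opening and the grip force at its end, in the units of the state.
- env.observe(): the state, without advancing time (a new reading comes with each control period).
- env.get_image(name): name is "scene" or "top" or "wrist"; returns a dict with "img" (480x640x3 uint8, red, green, blue), "depth" (480x640 float32, m along the optical axis (not along the pixel's ray), 0 where there is no reading), "camera_matrix" (3x3 intrinsics, pixels), "D" ([k1, k2, p1, p2, k3] as OpenCV has them; the pictures are not rectified), "world_to_cam" (4x4, takes a point from world to camera coordinates). Camera axes: x right, y down, z forward; pixel columns grow to the right and rows downward; lengths in m; the calibration is good to about 2 mm. A picture is of the moment at which its call begins.
- env.close_job(): hands the job in; it is judged then, once.
Trained networks look in a picture, given as the dict that the camera call returned (one of the last four; its "shot" number tells which), for a name from the list of things; names that differ only in an ending like _2 or _b are one class to them, and where a whole thing is asked for, a point or a joint stands for the part that bears it (a point fixed in the world has none). Each returns a list of dicts, best first, with "conf" (0 to 1); they miss things now and then, are a little off and sometimes report something else, mostly with a low value. They report only what shows in the picture. A call takes as long as a camera call. They do not tell look-alikes from the thing itself.
- env.spot_in(name, picture): "bbox" ([centre column, centre row, width, height] in pixels, round what is visible of it).
- env.spot_point(name, picture): "uv" ([column, row] in pixels: a listed point, or the origin of a listed thing).
The state is a dict: "time_s": time; "q": joint angles; "qvel": joint speeds; "joint_efforts": joint torques, N m; "position": TCP position; "tool_rot": TCP orientation; "ft_force": force on the tool from outside, world axes, zero at the start; "wrist_torque": the same for the moment, N m; "grip_width": finger opening in m; "gripper_force": force on a finger pad.
Only numpy, scipy, OpenCV 4.12 (cv2) and the standard library are available. Lean on these libraries where they do the work, as an engineer would, in place of code of your own. Each camera call takes 0.05 s, during which the arm holds its last target. There are 200 camera calls.

## Working session

There is one attempt and no reset: what is moved stays moved. The work goes in short steps, Python scripts to look and compute and a tool call to move; the robot and the scene stay as the last step left them, time stands still between calls to the robot, and variables do not carry over. Pictures are saved under pics/ and viewed, at most 10 in all, crops included, and the job is handed in when it is done.

Besides the shell and the picture viewer there is one more tool, called as name(argument=value, ...) on one line, values as JSON. servo_tool: Moves the arm, as the interface text tells. Its arguments: {"type":"object","properties":{"deltas":{"type":"string"},"newtons":{"type":"number"}},"required":["deltas"]}

```bash
mkdir -p pics; ls; cat > h.py <<'E'
import numpy as np, cv2
from rig import env
np.set_printoptions(precision=4,suppress=True)
def px2w(p,uv,d=None,z=None):
    uv=np.array(uv,float)
    n=cv2.undistortPoints(uv.reshape(1,1,2),np.array(p["camera_matrix"]),np.array(p["D"])).ravel()
    T=np.linalg.inv(np.array(p["world_to_cam"])); r=T[:3,:3]@np.array([n[0],n[1],1]); c=T[:3,3]
    if z is not None: return c+r*(z-c[2])/r[2]
    if d is None:
        u,v=int(round(uv[0])),int(round(uv[1])); w=p["depth"][max(v-1,0):v+2,max(u-1,0):u+2]; w=w[w>0]
        if len(w)==0: return np.full(3,np.nan)
        d=np.median(w)
    return c+r*d
def cloud(p):
    h,w=p["depth"].shape; g=np.stack(np.meshgrid(np.arange(w),np.arange(h)),-1).reshape(-1,1,2).astype(float)
    n=cv2.undistortPoints(g,np.array(p["camera_matrix"]),np.array(p["D"])).reshape(h,w,2)
    c=np.dstack([n,np.ones((h,w))])*p["depth"][...,None]
    T=np.linalg.inv(np.array(p["world_to_cam"])); return c@T[:3,:3].T+T[:3,3]
def save(p,n): cv2.imwrite("pics/"+n,p["img"][...,::-1])
E
python3 - <<'E'
from h import *
for cam in ("scene","top"):
    p=env.get_image(cam); save(p,cam+"0.png"); np.savez(cam+"0.npz",**{k:np.array(p[k]) for k in("img","depth","camera_matrix","D","world_to_cam")})
    print(cam,np.linalg.inv(p["world_to_cam"])[:3,3])
    for n in "chisel chisel_grip rest holder holder_mouth stone unit drawer_floor unit_drawer0_handle glue offcut mallet".split():
        print(n,[(np.round(r["uv"]),round(r["conf"],2),px2w(p,r["uv"])) for r in env.spot_point(n,p)[:3]])
E
```

```text
pics
scene [1.0534 0.37   0.7737]
chisel [(array([385., 277.]), 0.74, array([0.4902, 0.1979, 0.0315])), (array([264., 266.]), 0.73, array([ 0.5643, -0.0549,  0.0008])), (array([398., 209.]), 0.71, array([0.26  , 0.135 , 0.0031]))]
chisel_grip [(array([491., 236.]), 0.78, array([0.2764, 0.3574, 0.036 ])), (array([372., 290.]), 0.63, array([0.6157, 0.2178, 0.151 ])), (array([285., 300.]), 0.61, array([0.6304, 0.0421, 0.02  ]))]
rest [(array([371., 313.]), 0.65, array([0.6014, 0.2161, 0.0607]))]
holder [(array([460., 319.]), 0.66, array([0.5153, 0.3628, 0.0339])), (array([398., 431.]), 0.49, array([0.7712, 0.3407, 0.052 ]))]
holder_mouth [(array([472., 285.]), 0.78, array([0.4753, 0.3611, 0.0924]))]
stone [(array([321., 236.]), 0.87, array([0.4459, 0.0224, 0.0232])), (array([238., 358.]), 0.73, array([0.7886, 0.0484, 0.0487]))]
unit [(array([150., 287.]), 0.9, array([ 0.7698, -0.1544,  0.1005]))]
drawer_floor []
unit_drawer0_handle [(array([242., 179.]), 0.87, array([ 0.4078, -0.2143,  0.067 ]))]
glue [(array([238., 358.]), 0.86, array([0.7891, 0.0477, 0.0485])), (array([461., 320.]), 0
[... 754 characters left out ...]
253.]), 0.77, array([0.4815, 0.3419, 0.0989]))]
holder_mouth [(array([171., 246.]), 0.91, array([0.4978, 0.3824, 0.0488]))]
stone [(array([325., 277.]), 0.86, array([0.4366, 0.0234, 0.0229]))]
unit [(array([427., 157.]), 0.84, array([ 0.7129, -0.1996,  0.1003])), (array([427., 222.]), 0.28, array([ 0.5744, -0.2171,  0.0213]))]
drawer_floor [(array([428., 223.]), 0.9, array([ 0.571 , -0.2203,  0.0224]))]
unit_drawer0_handle [(array([425., 291.]), 0.83, array([ 0.4108, -0.2044,  0.067 ]))]
glue [(array([325., 141.]), 0.57, array([0.7442, 0.0317, 0.089 ]))]
offcut [(array([256., 137.]), 0.89, array([0.7641, 0.1959, 0.0348]))]
mallet [(array([199., 145.]), 0.96, array([0.7377, 0.3287, 0.0483]))]
```

View pics/top0.png

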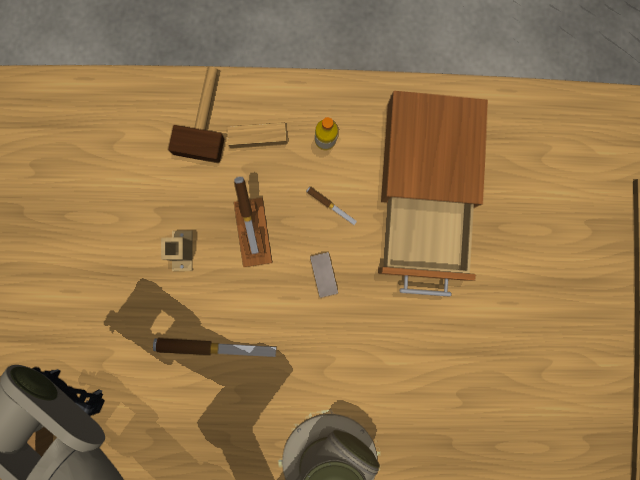

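View pics/scene0.png

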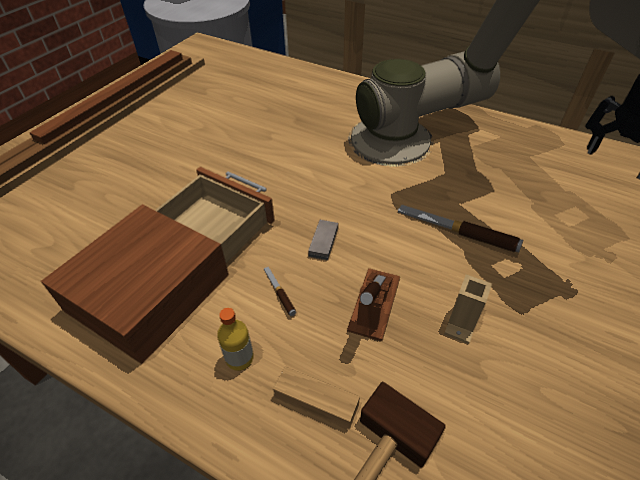

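```bash
python3 - <<'E'
from h import *
C=[]
for cam in("top","scene"):
    z=np.load(cam+"0.npz"); C.append(cloud(z))
def rect(P,name):
    r=cv2.minAreaRect((P[:,:2]*1000).astype(np.float32)); print(name,len(P),r,'medz',np.median(P[:,2]))
for i,c in enumerate(C):
    q=c.reshape(-1,3)
    def box(x0,x1,y0,y1,z0,z1): return q[(q[:,0]>x0)&(q[:,0]<x1)&(q[:,1]>y0)&(q[:,1]<y1)&(q[:,2]>z0)&(q[:,2]<z1)]
    rect(box(.36,.52,-.06,.10,.017,.028),"stone")
    rect(box(.42,.55,.3,.43,.098,.112),"holder rim")
    P=box(.5,.72,.12,.29,.10,.2); m=P.mean(0); d=np.linalg.svd(P-m)[2][0]; print("handle",len(P),m,d*np.sign(d[2]),P.min(0),P.max(0))
    rect(box(.3,.45,-.35,-.08,.05,.075),"bar+?")
    rect(box(.6,.95,-.4,0,.095,.106),"unit top")
    rect(box(.4,.7,-.4,-.05,.08,.094),"drawer rim")
    rect(box(.69,.84,.0,.08,.14,.16),"glue top")
    rect(box(.69,.82,.1,.28,.03,.04),"offcut")
    rect(box(.6,.9,.28,.45,.045,.06),"mallet")
E
```

```text
stone 785 ((443.09490966796875, 25.824230194091797), (100.22771453857422, 44.9813117980957), 14.88424015045166) medz 0.02179867812209535
holder rim 321 ((491.8492736816406, 366.9587097167969), (47.13706970214844, 49.391876220703125), 2.0534982681274414) medz 0.1044638616173934
handle 508 [0.6014 0.2097 0.1306] [0.729  0.1407 0.6699] [0.56   0.1848 0.1   ] [0.6458 0.23   0.1663]
bar+? 361 ((423.0274658203125, -208.98617553710938), (205.94580078125, 40.9079475402832), 86.8294448852539) medz 0.0661603329622189
unit top 9894 ((738.728759765625, -223.59793090820312), (222.9715118408203, 248.6503143310547), 87.16534423828125) medz 0.09998566078592686
drawer rim 816 ((568.2969970703125, -213.61383056640625), (217.8821258544922, 250.16281127929688), 86.8490982055664) medz 0.08706768128240328
glue top 107 ((770.8778686523438, 31.0201416015625), (21.939586639404297, 25.148664474487305), 89.53921508789062) medz 0.14966208136603476
offcut 1079 ((770.761474609375, 205.41510009765625), (57.89774703979492, 161.48329162597656), 10.633146286010742) medz 0.03496543901261884
mallet 1285 ((746.872375488
[... 619 characters left out ...]
9348
unit top 11817 ((737.8814697265625, -224.63723754882812), (225.4915771484375, 246.67950439453125), 86.87039947509766) medz 0.1009834959387913
drawer rim 817 ((567.9027709960938, -212.04058837890625), (217.88597106933594, 254.39646911621094), 87.39934539794922) medz 0.08713131269833418
glue top 215 ((771.6177368164062, 31.47554588317871), (24.2935791015625, 24.559280395507812), 74.98622131347656) medz 0.15034835950195136
offcut 2239 ((772.7616577148438, 202.333740234375), (45.96077346801758, 153.4805450439453), 5.578548431396484) medz 0.03623249753822122
mallet 3141 ((747.7424926757812, 339.04150390625), (120.8409652709961, 66.24884033203125), 81.15982818603516) medz 0.050913802987458956
```

The top view shows the right chisel in the rest at about (245,215). The look-alikes lie at (215,348) and (330,205). The stone is at (324,275), the holder at (172,248), the drawer at (428,235) and its bar at (426,292). The scene view agrees. Next I refine the chisel axis and plan the approach.

```bash
cat >> h.py <<'E'
from scipy.spatial.transform import Rotation as Ro, Slerp
def toolR(yaw,tilt,close=None):
    """tool z: down tilted by tilt deg towards heading yaw; tool y horizontal, perpendicular to heading"""
    y,t=np.radians([yaw,tilt]); h=np.array([np.cos(y),np.sin(y),0]); z=np.sin(t)*h-np.cos(t)*np.array([0,0,1]); l=np.array([-h[1],h[0],0])
    return np.c_[np.cross(l,z),l,z]
def plan(target,R,n=None,p=None,R0=None):
    """rows from current (p,R0) to TCP target pose, as tool deltas"""
    s=env.observe(); p=np.array(s["position"]) if p is None else p; R0=np.array(s["tool_rot"]).reshape(3,3) if R0 is None else R0
    alt=R@np.diag([-1,-1,1.]); f=lambda Q:Ro.from_matrix(R0.T@Q).magnitude()
    if f(alt)<f(R): R=alt
    rv=Ro.from_matrix(R0.T@R).as_rotvec(); d=np.array(target)-p
    k=n or int(np.ceil(max(np.linalg.norm(d)/.036,np.linalg.norm(rv)/.118)))
    print("dist mm",np.linalg.norm(d)*1e3,"turn",rv,"rows",k)
    for i in range(k):
        Ri=R0@Ro.from_rotvec(rv*i/k).as_matrix()
        print(" ".join("%g"%v for v in np.r_[np.round(Ri.T@d/k*1e3,1),np.round(rv/k,4)]),end="; ")
    print(); return np.array(target),R
E
python3 - <<'E'
from h import *
print(env.observe()["tool_rot"],env.observe()["time_s"])
P=[]
for cam in("top","scene"):
    z=np.load(cam+"0.npz"); c=cloud(z).reshape(-1,3); img=z["img"].reshape(-1,3)
    m=(c[:,0]>.56)&(c[:,0]<.67)&(c[:,1]>.17)&(c[:,1]<.25)&(c[:,2]>.10)&(c[:,2]<.19); P.append(c[m])
    # cylinder r=12 fit with 40deg slope, radius known
from scipy.optimize import least_squares
def axis(psi,e=40): a,b=np.radians([psi,e]); return np.array([np.cos(b)*np.cos(a),np.cos(b)*np.sin(a),np.sin(b)])
for Q in (P[0],P[1],np.vstack(P)):
    def f(v):
        d=axis(v[2],v[3]); o=np.array([.60,v[0],v[1]]); w=Q-o; return np.r_[(np.linalg.norm(np.cross(w,d),axis=1)-.012)*1e3]
    r=least_squares(f,[.21,.125,8,40],loss="soft_l1"); v=r.x; d=axis(v[2],v[3]); o=np.array([.60,v[0],v[1]]); t=(Q-o)@d
    cap=o+d*np.percentile(t,99.5); print(len(Q),v,np.median(abs(r.fun)),"cap",cap,"tip",cap-.2*d,"grip152",cap-.048*d)
E
```

```text
[[-0.9223  0.3865 -0.    ]
 [ 0.3865  0.9223  0.    ]
 [ 0.      0.     -1.    ]] 1.3
508 [ 0.2101  0.12   11.2212 41.2022] 1.2897183203222804 cap [0.641  0.2182 0.1566] tip [0.4934 0.189  0.0249] grip152 [0.6056 0.2112 0.125 ]
394 [ 0.2109  0.121   6.3355 40.8291] 1.8857152687620817 cap [0.6429 0.2157 0.1583] tip [0.4925 0.199  0.0276] grip152 [0.6068 0.2117 0.1269]
902 [ 0.2104  0.1204  9.5386 40.8998] 1.5042815749433973 cap [0.6423 0.2176 0.1576] tip [0.4932 0.1925 0.0266] grip152 [0.6065 0.2115 0.1262]
```

```bash
python3 - <<'E'
from h import *
print(env.observe()["time_s"])
t,R=plan([.6126,.2124,.215],toolR(8,0)); 
plan([.6126,.2124,.116],R,p=t,R0=R)
E
```

```text
1.3
dist mm 497.2526706846573 turn [ 0.     -0.     -0.5364] rows 14
-34.5 -8.4 1.2 0 -0 -0.0383; -34.1 -9.7 1.2 0 -0 -0.0383; -33.8 -11 1.2 0 -0 -0.0383; -33.3 -12.3 1.2 0 -0 -0.0383; -32.8 -13.5 1.2 0 -0 -0.0383; -32.3 -14.8 1.2 0 -0 -0.0383; -31.7 -16 1.2 0 -0 -0.0383; -31 -17.2 1.2 0 -0 -0.0383; -30.4 -18.4 1.2 0 -0 -0.0383; -29.6 -19.5 1.2 0 -0 -0.0383; -28.9 -20.7 1.2 0 -0 -0.0383; -28 -21.8 1.2 0 -0 -0.0383; -27.2 -22.8 1.2 0 -0 -0.0383; -26.3 -23.8 1.2 0 -0 -0.0383; 
dist mm 98.99999999999999 turn [0. 0. 0.] rows 3
0 0 33 0 0 0; 0 0 33 0 0 0; 0 0 33 0 0 0;
```

servo_tool(deltas="1 -34.5 -8.4 1 0 0 -0.038; 1 -34 -9.7 1 0 0 -0.038; 1 -34 -11 1 0 0 -0.038; 1 -33.3 -12.3 1 0 0 -0.038; 1 -33 -13.5 1 0 0 -0.038; 1 -32.3 -14.8 1 0 0 -0.038; 1 -31.7 -16 1 0 0 -0.038; 1 -31 -17.2 1 0 0 -0.038", newtons=40)

```text
time_s: 1.97
position: [0.4425, 0.3372, 0.2234]
tool_rot: [[-0.996, 0.091, 0.0], [0.091, 0.996, 0.0], [-0.0, 0.0, -1.0]]
ft_force: [0.5, 0.7, 0.1]
grip_width: 0.0853
gripper_force: 0.0
```

servo_tool(deltas="1 -30.4 -18.4 1 0 0 -0.038; 1 -29.6 -19.5 1 0 0 -0.038; 1 -29 -20.7 1 0 0 -0.038; 1 -28 -21.8 1 0 0 -0.038; 1 -27 -22.8 1 0 0 -0.038; 1 -26.3 -23.8 1 0 0 -0.038; 1 0 0 0 0 0 0; 1 0 0 0 0 0 0")

```text
time_s: 2.63
position: [0.6132, 0.2102, 0.2164]
tool_rot: [[-0.991, -0.132, -0.001], [-0.132, 0.991, -0.0], [0.001, 0.0, -1.0]]
ft_force: [-0.0, -0.1, -0.8]
grip_width: 0.0854
gripper_force: 0.0
```

```bash
python3 - <<'E'
from h import *
s=env.observe(); print(s["q"],s["position"],s["time_s"])
p=env.get_image("wrist"); save(p,"w1.png")
plan([.6126,.2124,.116],toolR(8,0))
E
```

```text
[  8.4796  32.5249  58.4686   0.0045  89.0717 -89.1182] [0.6132 0.2102 0.2164] 2.6333
dist mm 100.86322639166816 turn [ 0.0002 -0.0009 -0.0056] rows 3
-0.2 0.3 33.6 0.0001 -0.0003 -0.0019; -0.2 0.3 33.6 0.0001 -0.0003 -0.0019; -0.2 0.3 33.6 0.0001 -0.0003 -0.0019;
```

View pics/w1.png

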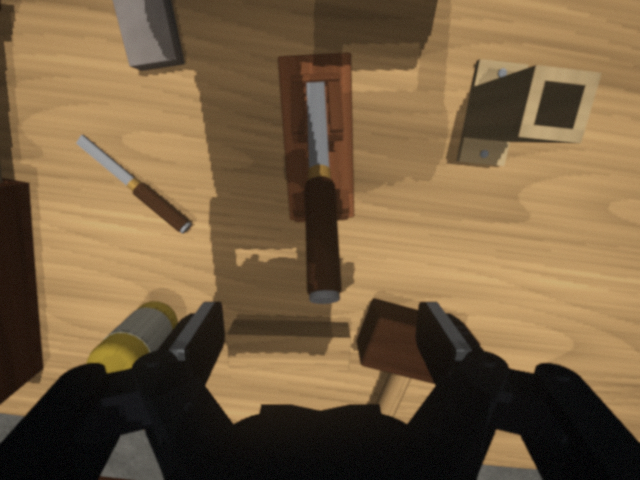

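The wrist view shows the chisel handle at columns 305–340, centred between the fingers (about 205 and 435). The holder mouth is at (560,103). Nothing blocks the descent.

servo_tool(deltas="1 0 0.5 34 0 0 -0.002; 1 0 0.5 34 0 0 -0.002; 1 0 0.3 32.4 0 0 -0.002; 1 0 0 0 0 0 0; 0.2 0 0 0 0 0 0; 0.1 0 0 0 0 0 0; 0.1 0 0 0 0 0 0; 0.1 0 0 0 0 0 0", newtons=50)

```text
time_s: 3.35
position: [0.6127, 0.2132, 0.1192]
tool_rot: [[-0.99, -0.141, 0.004], [-0.141, 0.99, 0.001], [-0.004, 0.0, -1.0]]
ft_force: [-0.2, -0.0, -0.6]
grip_width: 0.0387
gripper_force: 0.0
```

servo_tool(deltas="0.1 0 0 0 0 0 0; 0.1 0 0 0 0 0 0; 0.1 0 0 0 0 0 0; 0.1 0 0 0 0 0 0")

```text
time_s: 3.68
position: [0.6127, 0.2127, 0.1184]
tool_rot: [[-0.99, -0.141, 0.003], [-0.141, 0.99, -0.0], [-0.003, -0.001, -1.0]]
ft_force: [-0.5, -1.0, 6.2]
grip_width: 0.0225
gripper_force: 48.5
```

```bash
python3 - <<'E'
from h import *
s=env.observe(); print(s["q"],s["position"],s["time_s"],s["grip_width"],s["gripper_force"])
E
```

```text
[  8.7167  36.7683  67.1653  -0.0363  75.9158 -89.3776] [0.6127 0.2127 0.1184] 3.6833 0.022482088137815888 48.48000705242157
```

```bash
cat >> h.py <<'E'
# chisel in tool frame, from the grasp pose
Rg=np.array([[-0.99,-0.141,0.003],[-0.141,0.99,0.],[-0.003,-0.001,-1.]]); pg=np.array([.6127,.2127,.1184])
_g=np.array([.6065,.2115,.1262]); _d=np.array([np.cos(np.radians(40.5))*np.cos(np.radians(8)),np.cos(np.radians(40.5))*np.sin(np.radians(8)),np.sin(np.radians(40.5))])
tip_t=Rg.T@(_g-.152*_d-pg); ax_t=Rg.T@_d
def tcp_for_tip(tip,R): return np.array(tip)-R@tip_t
HM=np.array([.4916,.367,.105])
E
python3 - <<'E'
from h import *
print(tip_t,ax_t)
t,R=plan([.6127,.2127,.26],Rg)
R2=toolR(25,45); T2=tcp_for_tip(HM+[0,0,.03],R2@np.diag([1,1,1.])); 
print(toolR(25,45)@ax_t, toolR(25,45)[:,0],Rg[:,0],T2)
plan(T2,R2,p=t,R0=R)
E
```

```text
[ 0.1222 -0.      0.0906] [-0.7623 -0.0021 -0.6472]
dist mm 141.58882911370785 turn [ 0.0001 -0.0004 -0.    ] rows 4
-0.1 -0 -35.4 0 -0.0001 -0; -0.1 -0 -35.4 0 -0.0001 -0; -0.1 -0 -35.4 0 -0.0001 -0; -0.1 -0 -35.4 0 -0.0001 -0; 
[0.0747 0.0326 0.9967] [-0.6409 -0.2988 -0.7071] [-0.99  -0.141 -0.003] [0.5119 0.3765 0.2854]
dist mm 193.98849861250324 turn [-0.1168 -0.7767 -0.279 ] rows 8
9.6 22 -3.2 -0.0146 -0.0971 -0.0349; 8.5 22.4 -3.8 -0.0146 -0.0971 -0.0349; 7.3 22.7 -4.2 -0.0146 -0.0971 -0.0349; 6.1 23 -4.5 -0.0146 -0.0971 -0.0349; 4.8 23.3 -4.7 -0.0146 -0.0971 -0.0349; 3.5 23.5 -4.8 -0.0146 -0.0971 -0.0349; 2.3 23.7 -4.7 -0.0146 -0.0971 -0.0349; 1 23.8 -4.5 -0.0146 -0.0971 -0.0349;
```

servo_tool(deltas="0.1 0 0 -10 0 0 0; 0.1 0 0 -25 0 0 0; 0.1 0 0 -36 0 0 0; 0.1 0 0 -36 0 0 0; 0.1 0 0 -35 0 0 0; 0.1 0 0 0 0 0 0", newtons=90)

```text
time_s: 4.18
position: [0.6136, 0.2133, 0.2674]
tool_rot: [[-0.99, -0.141, 0.013], [-0.141, 0.99, 0.002], [-0.013, 0.0, -1.0]]
ft_force: [1.1, -0.5, -0.7]
grip_width: 0.0216
gripper_force: 87.8
```

servo_tool(deltas="0.1 9.6 22 -3.2 -0.0146 -0.0971 -0.0349; 0.1 8.5 22.4 -3.8 -0.0146 -0.0971 -0.0349; 0.1 7.3 22.7 -4.2 -0.0146 -0.0971 -0.0349; 0.1 6.1 23 -4.5 -0.0146 -0.0971 -0.0349; 0.1 4.8 23.3 -4.7 -0.0146 -0.0971 -0.0349; 0.1 3.5 23.5 -4.8 -0.0146 -0.0971 -0.0349; 0.1 2.3 23.7 -4.7 -0.0146 -0.0971 -0.0349; 0.1 1 23.8 -4.5 -0.0146 -0.0971 -0.0349")

```text
time_s: 4.85
position: [0.5098, 0.3773, 0.2856]
tool_rot: [[-0.639, -0.424, 0.641], [-0.298, 0.906, 0.302], [-0.709, 0.002, -0.705]]
ft_force: [1.2, -0.1, -1.6]
grip_width: 0.0213
gripper_force: 87.6
```

servo_tool(deltas="0.1 0 0 0 0 0 0; 0.1 0 0 0 0 0 0; 0.1 0 0 0 0 0 0")

```text
time_s: 5.1
position: [0.5115, 0.3763, 0.285]
tool_rot: [[-0.644, -0.422, 0.638], [-0.298, 0.907, 0.298], [-0.705, 0.002, -0.71]]
ft_force: [0.9, 0.7, -1.7]
grip_width: 0.0218
gripper_force: 87.9
```

```bash
python3 - <<'E'
from h import *
s=env.observe(); print(s["q"],s["position"],s["time_s"],s["grip_width"],s["gripper_force"],s["tool_rot"])
R=np.array(s["tool_rot"]);print("pred tip",s["position"]+R@tip_t,"axis",R@ax_t)
a=[]
for cam in("scene","top"):
    p=env.get_image(cam); a.append(p["img"])
    for n in("chisel","chisel_grip","holder_mouth"):
        print(cam,n,[(np.round(r["uv"]),round(r["conf"],2),px2w(p,r["uv"])) for r in env.spot_point(n,p)[:4]])
    np.savez(cam+"1.npz",**{k:np.array(p[k]) for k in("img","depth","camera_matrix","D","world_to_cam")})
im=np.hstack([cv2.resize(a[0][180:380,360:560],(400,400)),cv2.resize(a[1][150:350,80:280],(400,400))]); save({"img":im},"hold1.png")
E
```

```text
[ 25.9357  13.7159  90.1805  -1.1879  31.3069 -88.2349] [0.5115 0.3763 0.285 ] 5.1 0.02177403395840773 87.9430639743805 [[-0.6437 -0.4221  0.6384]
 [-0.2985  0.9065  0.2985]
 [-0.7047  0.0016 -0.7095]]
pred tip [0.4907 0.3669 0.1346] axis [0.0784 0.0325 0.9964]
scene chisel [(array([477., 277.]), 0.91, array([0.495 , 0.3632, 0.1393])), (array([268., 266.]), 0.85, array([ 0.5613, -0.0475,  0.0001])), (array([398., 210.]), 0.56, array([0.2646, 0.1351, 0.0053]))]
scene chisel_grip [(array([490., 237.]), 0.92, array([0.5061, 0.3596, 0.2512])), (array([286., 300.]), 0.83, array([0.6304, 0.0446, 0.0213])), (array([506., 219.]), 0.78, array([0.5161, 0.3718, 0.3054])), (array([245., 180.]), 0.28, array([ 0.4078, -0.2056,  0.0671]))]
scene holder_mouth [(array([473., 284.]), 0.69, array([0.4761, 0.361 , 0.0983]))]
top chisel [(array([354., 223.]), 0.91, array([ 0.5685, -0.0438,  0.0024])), (array([274., 350.]), 0.59, array([0.2614, 0.1375, 0.0076]))]
top chisel_grip [(array([320., 195.]), 0.9, array([0.6319, 0.0382, 0.0189])), (array([148., 237.]), 0.74, array([0.4997, 0.361 , 0.3074])), (array([180., 348.]), 0.64, array([0.3263, 0.2433, 0.5213]))]
top holder_mouth [(array([170., 246.]), 0.68, array([0.4809, 0.3065, 0.3544]))]
```

View pics/hold1.png

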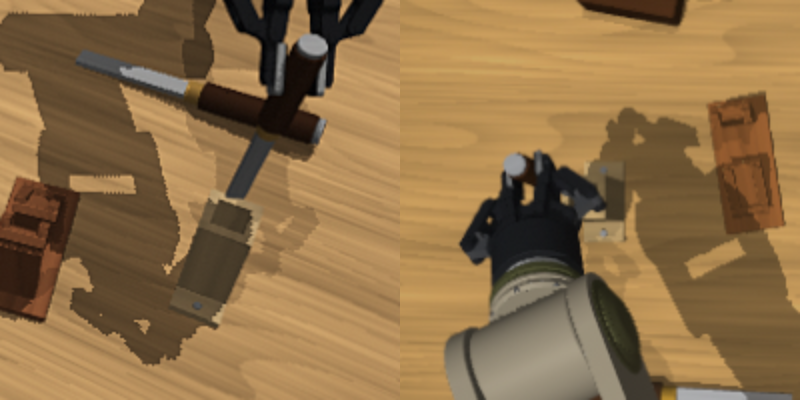

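```bash
cat > kin.py <<'E'
from h import *
from scipy.optimize import least_squares
D=[([54.929,21.807,74.336,83.858],[.213,.507,.231]),([8.4796,32.5249,58.4686,89.0717],[.6132,.2102,.2164]),([8.7167,36.7683,67.1653,75.9158],[.6127,.2127,.1184]),([25.9357,13.7159,90.1805,31.3069],[.5115,.3763,.285])]
def fk(v,j2,j3,j5):
    a1,z1,a2,a4,c,L=v; a,b,t=np.radians([j2,j2+j3,j2+j3+j5]); c=0
    return np.array([a1+a2*np.sin(a)+a4*np.sin(b+c)+L*np.sin(t),z1+a2*np.cos(a)+a4*np.cos(b+c)+L*np.cos(t)])
def res(v):
    o=[]
    for q,p in D:
        th=np.radians(q[0]); r=p[0]*np.cos(th)+p[1]*np.sin(th); o+=list(fk(v,*q[1:])-[r,p[2]])
    return np.r_[o,(v[0])*.02,(v[1]-.25)*.02]
s=least_squares(res,[0,.2,.6,.4,0,.3]); V=s.x
def ik(r,z,T,g=(20,90)):
    f=lambda x:fk(V,x[0],x[1],180-T-x[0]-x[1])-[r,z]
    x=least_squares(f,g).x; return x,180-T-x.sum()
E
python3 - <<'E'
from kin import *
print(V,s.fun*1e3)
for T in(45,40,36):
  for h in(.03,-.02,-.05,-.07,-.09):
    tt=tcp_for_tip(HM+[0,0,h],toolR(25,T)); r=np.sqrt(tt[0]**2+tt[1]**2-.117**2); print(T,h,tt,ik(r,tt[2],T))
z=np.load("scene1.npz"); q=cloud(z).reshape(-1,3)
m=(abs(q[:,0]-.5)<.05)&(abs(q[:,1]-.37)<.025)&(q[:,2]>.12)&(q[:,2]<.35); q=q[m]
for a in np.arange(.12,.35,.01):
    w=q[(q[:,2]>=a)&(q[:,2]<a+.01)]
    if len(w): print(round(a,2),len(w),w.mean(0),np.ptp(w[:,1]),np.ptp(w[:,0]))
E
```

```text
[0.0062 0.0161 0.5311 0.3343 0.     0.2408] [ -1.4351   1.5794 -11.7279   0.8648  11.3787   1.7997   1.7818  -4.1503
   0.124   -4.6788]
45 0.03 [0.5119 0.3765 0.2854] (array([13.36  , 89.9744]), np.float64(31.66553236222164))
45 -0.02 [0.5119 0.3765 0.2354] (array([14.9847, 96.6791]), np.float64(23.336215059366694))
45 -0.05 [0.5119 0.3765 0.2054] (array([ 16.3245, 100.3466]), np.float64(18.32892561331819))
45 -0.07 [0.5119 0.3765 0.1854] (array([ 17.3699, 102.6492]), np.float64(14.980869297563046))
45 -0.09 [0.5119 0.3765 0.1654] (array([ 18.537 , 104.8393]), np.float64(11.623660860183065))
40 0.03 [0.5237 0.382  0.2829] (array([16.116 , 84.0374]), np.float64(39.84658161584534))
40 -0.02 [0.5237 0.382  0.2329] (array([17.4462, 90.9261]), np.float64(31.627744767941806))
40 -0.05 [0.5237 0.382  0.2029] (array([18.598 , 94.6707]), np.float64(26.731358433011735))
40 -0.07 [0.5237 0.382  0.1829] (array([19.511 , 97.0146]), np.float64(23.474342679199808))
40 -0.09 [0.5237 0.382  0.1629] (array([20.5394, 99.2397]), np.float64(20.220949981776855))
36 0.03 [0.5329 0.3863 0.2801] (array([18.
[... 1302 characters left out ...]
255 ] 0.02472978435372447 0.013822166715376727
0.26 79 [0.5103 0.3709 0.265 ] 0.024705025444231365 0.013395372512125858
0.27 79 [0.5117 0.3723 0.2751] 0.023244875986357993 0.011422806705717159
0.28 73 [0.5119 0.3745 0.2855] 0.03948623644817284 0.01912088461738659
0.29 186 [0.5142 0.3718 0.2958] 0.049858964415462004 0.026652132627867142
0.3 272 [0.5093 0.3705 0.3049] 0.04965800152252514 0.032816854116312966
0.31 267 [0.5013 0.368  0.3152] 0.046395997362724595 0.05709965237638526
0.32 336 [0.49   0.3728 0.3255] 0.049565732045871336 0.06823099969197033
0.33 352 [0.4893 0.3723 0.3339] 0.049795118368778424 0.0677060117089715
0.34 188 [0.4726 0.3654 0.3459] 0.04991527468203155 0.038665607325282236
```

The crop shows the chisel held upright with its tip just above the holder mouth. The depth fit puts the tip at (0.491, 0.365, 0.135), leaning about 5.5°. I'll tilt to 43° to keep joint 5 off its limit, then lower.

```bash
python3 - <<'E'
from kin import *
R=toolR(25,43); tp=HM+[-.0058,-.0027+.0015,.025]
t,R=plan(tcp_for_tip(tp,R),R)
t2,R=plan(t-[0,0,.113],R,p=t,R0=R,n=12); print(t2,tcp_for_tip(tp,R))
E
```

```text
dist mm 5.217433727619051 turn [ 0.0005  0.0321 -0.0015] rows 1
3.7 1.5 3.4 0.0005 0.0321 -0.0015; 
dist mm 112.99999999999999 turn [0. 0. 0.] rows 12
6.4 0 6.9 0 0 0; 6.4 0 6.9 0 0 0; 6.4 0 6.9 0 0 0; 6.4 0 6.9 0 0 0; 6.4 0 6.9 0 0 0; 6.4 0 6.9 0 0 0; 6.4 0 6.9 0 0 0; 6.4 0 6.9 0 0 0; 6.4 0 6.9 0 0 0; 6.4 0 6.9 0 0 0; 6.4 0 6.9 0 0 0; 6.4 0 6.9 0 0 0; 
[0.5108 0.3775 0.1665] [0.5108 0.3775 0.2795]
```

servo_tool(deltas="0.1 3.7 1.5 3.4 0 0.032 -0.0015; 0.1 0 0 0 0 0 0; 0.1 6.4 0 6.9 0 0 0; 0.1 6.4 0 6.9 0 0 0; 0.1 6.4 0 6.9 0 0 0; 0.1 6.4 0 6.9 0 0 0; 0.1 6.4 0 6.9 0 0 0; 0.1 0 0 0 0 0 0")

```text
time_s: 6.17
position: [0.51, 0.3775, 0.2305]
tool_rot: [[-0.664, -0.423, 0.616], [-0.31, 0.906, 0.288], [-0.68, 0.0, -0.733]]
ft_force: [-1.3, -0.1, -1.0]
grip_width: 0.0214
gripper_force: 88.1
```

```bash
python3 - <<'E'
from kin import *
s=env.observe(); R=np.array(s["tool_rot"]); print(s["q"],s["position"],s["ft_force"],"tip",s["position"]+R@tip_t,s["wrist_torque"])
E
```

```text
[ 26.134   17.3046  94.0357  -1.664   25.8254 -87.6895] [0.51   0.3775 0.2305] [-1.283  -0.0573 -1.0373] tip [0.4846 0.3657 0.081 ] [-0.1649  0.4514  0.0013]
```

servo_tool(deltas="0.1 6.4 0 6.9 0 0 0; 0.1 6.4 0 6.9 0 0 0; 0.1 6.4 0 6.9 0 0 0; 0.1 6.4 0 6.9 0 0 0; 0.1 6 0 6.4 0 0 0; 0.1 0 0 0 0 0 0")

```text
time_s: 6.67
position: [0.5102, 0.3776, 0.1846]
tool_rot: [[-0.664, -0.423, 0.616], [-0.31, 0.906, 0.288], [-0.681, 0.0, -0.733]]
ft_force: [0.3, 0.3, -2.1]
grip_width: 0.0212
gripper_force: 88.1
```

servo_tool(deltas="0.1 5 0 5.5 0 0 0; 0.1 5 0 5.5 0 0 0; 0.1 0 0 0 0 0 0; 0.1 0 0 0 0 0 0")

```text
time_s: 7.0
position: [0.5107, 0.378, 0.1709]
tool_rot: [[-0.663, -0.423, 0.617], [-0.31, 0.906, 0.289], [-0.682, 0.0, -0.732]]
ft_force: [0.3, -0.2, -1.6]
grip_width: 0.0217
gripper_force: 88.1
```

```bash
python3 - <<'E'
from kin import *
s=env.observe(); R=np.array(s["tool_rot"]); print(s["q"],s["position"],s["ft_force"],"tip",s["position"]+R@tip_t,s["wrist_torque"])
p=env.get_image("scene"); save({"img":cv2.resize(p["img"][180:380,340:600],(780,600))},"ins.png")
E
```

```text
[ 26.147   22.0386  98.8981  -2.6258  16.1018 -86.6618] [0.5107 0.378  0.1709] [ 0.3092 -0.1784 -1.6063] tip [0.4857 0.3663 0.0214] [-0.1539  0.3882 -0.0457]
```

View pics/ins.png

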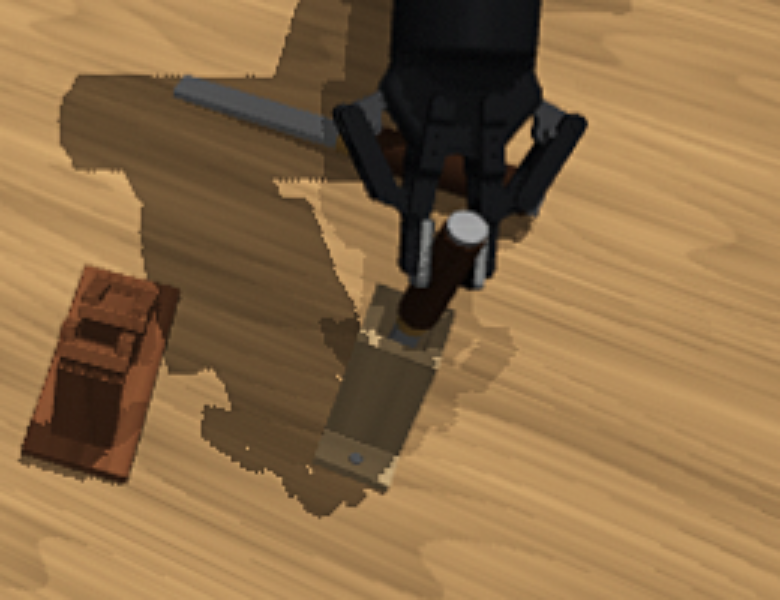

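The blade is almost fully in the well, with the ferrule just above the rim and about 12 mm left to go. I'll lower a little more, release and back out along the tool axis.

servo_tool(deltas="0.1 3 0 3.2 0 0 0; 0.1 3 0 3.2 0 0 0; 0.1 0 0 0 0 0 0; 0.3 0 0 0 0 0 0; 0.5 0 0 0 0 0 0; 0.6 0 0 0 0 0 0; 0.6 0 0 0 0 0 0; 0.6 0 0 0 0 0 0")

```text
time_s: 7.72
position: [0.5108, 0.378, 0.1627]
tool_rot: [[-0.662, -0.424, 0.618], [-0.309, 0.906, 0.289], [-0.683, 0.0, -0.731]]
ft_force: [0.2, -0.2, -0.7]
grip_width: 0.0515
gripper_force: 0.0
```

servo_tool(deltas="0.6 0 0 -10 0 0 0; 0.6 0 0 -20 0 0 0; 0.6 0 0 -30 0 0 0; 0.6 0 0 -35 0 0 0; 1 0 0 -35 0 0 0; 1 0 0 0 0 0 0")

```text
time_s: 8.22
position: [0.428, 0.3399, 0.2631]
tool_rot: [[-0.657, -0.424, 0.623], [-0.308, 0.905, 0.292], [-0.688, 0.001, -0.726]]
ft_force: [0.9, 0.4, 0.8]
grip_width: 0.0736
gripper_force: 0.0
```

```bash
python3 - <<'E'
from kin import *
s=env.observe(); print(s["q"],s["position"],s["time_s"])
p=env.get_image("scene"); q=cloud(p).reshape(-1,3)
m=(abs(q[:,0]-.5)<.06)&(abs(q[:,1]-.37)<.04)&(q[:,2]>.11)&(q[:,2]<.23); w=q[m]
for a in np.arange(.11,.23,.02):
    k=w[(w[:,2]>=a)&(w[:,2]<a+.02)]; print(round(a,2),len(k),k.mean(0) if len(k) else "")
print("zmax",np.percentile(w[:,2],99))
t,R=plan([.48,.15,.20],toolR(14.9,0))
t,R=plan([.4428,.0264,.10],toolR(14.9,0),p=t,R0=R)
E
```

```text
[ 26.4747   6.5169 102.8951  -1.9901  27.1475 -87.2196] [0.428  0.3399 0.2631] 8.2167
0.11 60 [0.5082 0.3705 0.1225]
0.13 93 [0.5105 0.3717 0.1399]
0.15 103 [0.513  0.3734 0.1602]
0.17 105 [0.5158 0.3748 0.1804]
0.19 220 [0.5137 0.3781 0.2033]
0.21 6 [0.5083 0.3735 0.2105]
zmax 0.2097889963648075
dist mm 206.07745425623773 turn [0.0678 0.7547 0.1691] rows 7
9.6 -27.7 2.9 0.0097 0.1078 0.0242; 8.5 -27.9 4.2 0.0097 0.1078 0.0242; 7.3 -28 5.3 0.0097 0.1078 0.0242; 6 -28.1 6.3 0.0097 0.1078 0.0242; 4.6 -28.2 7.1 0.0097 0.1078 0.0242; 3.1 -28.2 7.8 0.0097 0.1078 0.0242; 1.6 -28.2 8.4 0.0097 0.1078 0.0242; 
dist mm 163.28135227269522 turn [0. 0. 0.] rows 5
13.5 -22 20 0 0 0; 13.5 -22 20 0 0 0; 13.5 -22 20 0 0 0; 13.5 -22 20 0 0 0; 13.5 -22 20 0 0 0;
```

The chisel stands in the holder: its cap is at z = 0.209 m, as expected, and it leans about 8°. On to the stone.

servo_tool(deltas="1 9.6 -27.7 3 0.0097 0.1078 0.024; 1 8.5 -28 4 0.0097 0.1078 0.024; 1 7.3 -28 5 0.0097 0.1078 0.024; 1 6 -28 6.3 0.0097 0.1078 0.024; 1 4.6 -28 7 0.0097 0.1078 0.024; 1 3 -28 7.8 0.0097 0.1078 0.024; 1 1.6 -28 8.4 0.0097 0.1078 0.024; 1 0 0 0 0 0 0")

```text
time_s: 8.93
position: [0.4832, 0.147, 0.1948]
tool_rot: [[-0.968, -0.252, -0.012], [-0.252, 0.968, -0.006], [0.013, -0.003, -1.0]]
ft_force: [-0.1, 0.1, -1.2]
grip_width: 0.085
gripper_force: 0.0
```

servo_tool(deltas="1 13.5 -22 20 0 0 0; 1 13.5 -22 20 0 0 0; 1 13.5 -22 20 0 0 0; 1 13.5 -22 20 0 0 0; 1 13.5 -22 20 0 0 0; 1 0 0 0 0 0 0")

```text
time_s: 9.43
position: [0.4406, 0.0244, 0.0947]
tool_rot: [[-0.967, -0.255, -0.011], [-0.255, 0.967, -0.002], [0.011, 0.001, -1.0]]
ft_force: [-1.0, 0.3, 0.3]
grip_width: 0.0855
gripper_force: 0.0
```

```bash
python3 - <<'E'
from kin import *
s=env.observe(); print(s["q"],s["position"],s["time_s"])
plan([.4428,.0264,.004],toolR(14.9,0))
E
```

```text
[ -12.1204   20.998   102.4696   -0.3066   57.1278 -116.7138] [0.4406 0.0244 0.0947] 9.4333
dist mm 90.72277981164414 turn [ 0.0007 -0.0113 -0.0024] rows 3
-1.2 0.4 30.2 0.0002 -0.0038 -0.0008; -1.1 0.4 30.2 0.0002 -0.0038 -0.0008; -1 0.5 30.2 0.0002 -0.0038 -0.0008;
```

servo_tool(deltas="1 -1.1 0.4 30 0 -0.004 -0.001; 1 -1.1 0.4 30 0 -0.004 -0.001; 1 -1 0.5 20 0 -0.003 0; 1 0 0 10 0 0 0; 1 0 0 0 0 0 0; 0.4 0 0 0 0 0 0; 0.4 0 0 0 0 0 0; 0.4 0 0 0 0 0 0", newtons=60)

```text
time_s: 10.1
position: [0.4464, 0.0286, 0.0087]
tool_rot: [[-0.966, -0.26, 0.008], [-0.26, 0.966, -0.001], [-0.007, -0.003, -1.0]]
ft_force: [0.7, 0.6, -0.0]
grip_width: 0.0516
gripper_force: 0.0
```

servo_tool(deltas="0.4 0 0 0 0 0 0; 0.4 0 0 0 0 0 0; 0.4 0 0 0 0 0 0; 0.4 0 0 0 0 0 0")

```text
time_s: 10.43
position: [0.4465, 0.0285, 0.0091]
tool_rot: [[-0.966, -0.26, 0.008], [-0.26, 0.966, -0.001], [-0.008, -0.003, -1.0]]
ft_force: [-0.9, 1.4, 7.5]
grip_width: 0.0434
gripper_force: 61.2
```

```bash
python3 - <<'E'
from kin import *
s=env.observe(); print(s["q"],s["position"],s["time_s"])
# drawer pose from first pictures
z=np.load("top0.npz"); q=cloud(z).reshape(-1,3)
m=(q[:,2]>.075)&(q[:,2]<.095)&(q[:,0]>.38)&(q[:,0]<.50)&(q[:,1]<-.05)&(q[:,1]>-.38); r=cv2.minAreaRect((q[m][:,:2]*1000).astype(np.float32)); print("panel top",r)
m=(q[:,2]>.06)&(q[:,2]<.073)&(q[:,0]>.36)&(q[:,0]<.425)&(q[:,1]<-.05)&(q[:,1]>-.38); r=cv2.minAreaRect((q[m][:,:2]*1000).astype(np.float32)); print("bar",r)
m=(q[:,2]>.017)&(q[:,2]<.027)&(q[:,0]>.46)&(q[:,0]<.63)&(q[:,1]<-.12)&(q[:,1]>-.32); r=cv2.minAreaRect((q[m][:,:2]*1000).astype(np.float32)); print("floor vis",r)
E
```

```text
[ -11.6118   30.0473  107.5308    0.0883   41.9582 -116.7202] [0.4465 0.0285 0.0091] 10.4333
panel top ((473.75091552734375, -210.25814819335938), (214.16891479492188, 61.09835433959961), 86.88084411621094)
bar ((415.0559997558594, -207.94891357421875), (118.91190338134766, 24.96236228942871), 86.93870544433594)
floor vis ((547.1266479492188, -211.8843994140625), (186.95143127441406, 160.4064178466797), 86.88355255126953)
```

```bash
python3 - <<'E'
from kin import *
s=env.observe(); p0=np.array(s["position"]); R0=np.array(s["tool_rot"])
t,R=plan(p0+[0,0,.135],toolR(14.9,0),n=5)
e=np.array([.536,-.2136,.145])
t,R=plan((t+e)/2,toolR(-39,0),n=9,p=t,R0=R)
t,R=plan(e,toolR(-93.1,0),n=9,p=t,R0=R)
E
```

```text
dist mm 135.0 turn [-0.0027  0.0077  0.0025] rows 5
-0.2 -0.1 -27 -0.0005 0.0015 0.0005; -0.2 -0.1 -27 -0.0005 0.0015 0.0005; -0.1 -0 -27 -0.0005 0.0015 0.0005; -0.1 -0 -27 -0.0005 0.0015 0.0005; -0 -0 -27 -0.0005 0.0015 0.0005; 
dist mm 129.04713761626823 turn [0.     0.     0.9407] rows 9
-1.3 -14.3 -0.1 0 0 0.1045; -2.8 -14.1 -0.1 0 0 0.1045; -4.3 -13.7 -0.1 0 0 0.1045; -5.7 -13.2 -0.1 0 0 0.1045; -7 -12.5 -0.1 0 0 0.1045; -8.3 -11.7 -0.1 0 0 0.1045; -9.5 -10.8 -0.1 0 0 0.1045; -10.5 -9.7 -0.1 0 0 0.1045; -11.5 -8.6 -0.1 0 0 0.1045; 
dist mm 129.04713761626823 turn [0.     0.     0.9442] rows 9
-12.3 -7.3 -0.1 0 0 0.1049; -13 -6 -0.1 0 0 0.1049; -13.6 -4.6 -0.1 0 0 0.1049; -14 -3.1 -0.1 0 0 0.1049; -14.2 -1.7 -0.1 0 0 0.1049; -14.3 -0.2 -0.1 0 0 0.1049; -14.3 1.3 -0.1 0 0 0.1049; -14.1 2.8 -0.1 0 0 0.1049; -13.7 4.3 -0.1 0 0 0.1049;
```

servo_tool(deltas="0.4 0 0 -15 0 0.002 0; 0.4 0 0 -30 0 0.002 0; 0.4 0 0 -30 0 0.002 0; 0.4 0 0 -30 0 0.002 0; 0.4 0 0 -30 0 0 0")

```text
time_s: 10.85
position: [0.4452, 0.0288, 0.1448]
tool_rot: [[-0.966, -0.259, -0.002], [-0.259, 0.966, -0.002], [0.002, -0.002, -1.0]]
ft_force: [0.8, 0.4, -2.2]
grip_width: 0.0433
gripper_force: 63.0
```

servo_tool(deltas="0.4 -1.3 -14.3 0 0 0 0.1045; 0.4 -2.8 -14 0 0 0 0.1045; 0.4 -4.3 -13.7 0 0 0 0.1045; 0.4 -5.7 -13.2 0 0 0 0.1045; 0.4 -7 -12.5 0 0 0 0.1045; 0.4 -8.3 -11.7 0 0 0 0.1045; 0.4 -9.5 -10.8 0 0 0 0.1045; 0.4 -10.5 -9.7 0 0 0 0.1045")

```text
time_s: 11.52
position: [0.4856, -0.0794, 0.1434]
tool_rot: [[-0.837, 0.547, -0.002], [0.547, 0.837, -0.002], [0.0, -0.003, -1.0]]
ft_force: [-0.4, -0.4, -3.3]
grip_width: 0.0433
gripper_force: 63.1
```

servo_tool(deltas="0.4 -11.5 -8.6 0 0 0 0.1045; 0.4 -12.3 -7.3 0 0 0 0.105; 0.4 -13 -6 0 0 0 0.105; 0.4 -13.6 -4.6 0 0 0 0.105; 0.4 -14 -3 0 0 0 0.105; 0.4 -14.2 -1.7 0 0 0 0.105; 0.4 -14.3 0 0 0 0 0.105; 0.4 -14.3 1.3 0 0 0 0.105")

```text
time_s: 12.18
position: [0.5258, -0.1867, 0.1435]
tool_rot: [[-0.152, 0.988, -0.002], [0.988, 0.152, -0.002], [-0.002, -0.002, -1.0]]
ft_force: [-0.2, -0.6, -1.9]
grip_width: 0.0433
gripper_force: 63.1
```

servo_tool(deltas="0.4 -14 2.8 0 0 0 0.105; 0.4 -13.7 4.3 0 0 0 0.105; 0.4 0 0 0 0 0 0; 0.4 0 0 0 0 0 0")

```text
time_s: 12.52
position: [0.5355, -0.213, 0.1432]
tool_rot: [[0.051, 0.999, -0.002], [0.999, -0.051, -0.002], [-0.002, -0.002, -1.0]]
ft_force: [-1.4, 0.3, -2.8]
grip_width: 0.0431
gripper_force: 63.0
```

```bash
python3 - <<'E'
from kin import *
s=env.observe(); print(s["q"],s["position"],s["time_s"])
plan([.536,-.2136,.036],toolR(-93.1,0),n=4)
p=env.get_image("scene"); save({"img":cv2.resize(p["img"][80:320,80:400],(800,600))},"dr.png")
E
```

```text
[-33.3797  28.7953  78.0284  -0.1755  73.237  -30.4182] [ 0.5355 -0.213   0.1432] 12.5167
dist mm 107.16654618775101 turn [-0.0024  0.002   0.0033] rows 4
-0.1 0.2 26.8 -0.0006 0.0005 0.0008; -0.1 0.2 26.8 -0.0006 0.0005 0.0008; -0.1 0.2 26.8 -0.0006 0.0005 0.0008; -0.1 0.1 26.8 -0.0006 0.0005 0.0008;
```

View pics/dr.png

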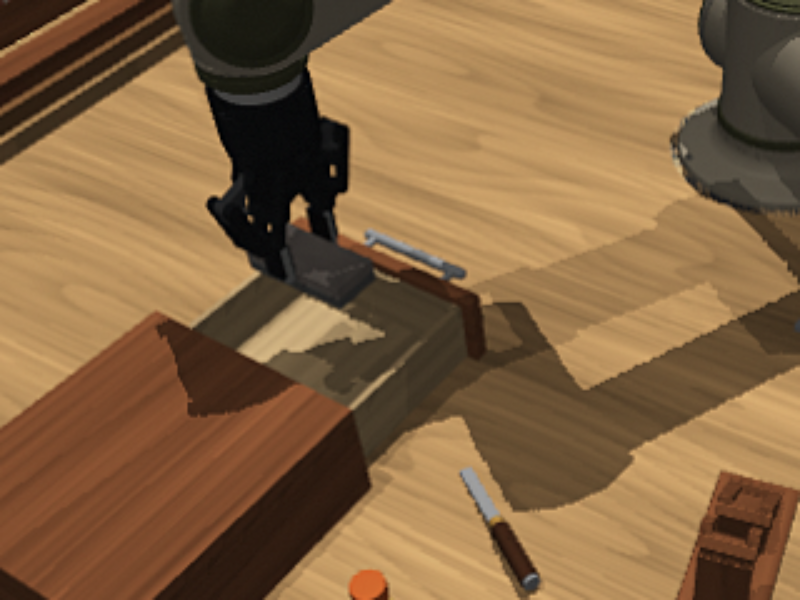

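The stone is level in the gripper, above the drawer's open front half and clear of the case. Next I lower it.

servo_tool(deltas="0.4 0 0 27 0 0 0; 0.4 0 0 27 0 0 0; 0.4 0 0 26 0 0 0; 0.4 0 0 14 0 0 0; 0.4 0 0 10 0 0 0; 0.4 0 0 0 0 0 0")

```text
time_s: 13.07
position: [0.5347, -0.2122, 0.0377]
tool_rot: [[0.05, 0.999, -0.005], [0.999, -0.05, -0.0], [-0.001, -0.005, -1.0]]
ft_force: [-0.9, -0.0, -2.9]
grip_width: 0.0434
gripper_force: 63.0
```

```bash
python3 - <<'E'
from kin import *
s=env.observe(); print(s["q"],s["position"],s["ft_force"],s["tool_rot"])
E
```

```text
[-33.3486  36.1081  84.8591  -0.2031  59.2638 -30.3572] [ 0.5347 -0.2122  0.0377] [-0.896  -0.0402 -2.9035] [[ 0.0504  0.9987 -0.005 ]
 [ 0.9987 -0.0504 -0.0003]
 [-0.0006 -0.005  -1.    ]]
```

servo_tool(deltas="0.4 0 0 2.5 0 0 0; 0.4 0 0 2.5 0 0 0; 0.4 0 0 0 0 0 0; 0.6 0 0 0 0 0 0; 0.75 0 0 0 0 0 0; 0.75 0 0 0 0 0 0; 0.75 0 0 0 0 0 0")

```text
time_s: 13.65
position: [0.5358, -0.2135, 0.0347]
tool_rot: [[0.052, 0.999, -0.001], [0.999, -0.052, -0.003], [-0.003, -0.001, -1.0]]
ft_force: [0.5, 0.1, 0.5]
grip_width: 0.0641
gripper_force: 0.0
```

servo_tool(deltas="0.75 0 0 -15 0 0 0; 0.75 0 0 -30 0 0 0; 0.75 0 0 -38 0 0 0; 0.5 0 0 -38 0 0 0; 0 0 0 0 0 0 0")

```text
time_s: 14.07
position: [0.5383, -0.2145, 0.1628]
tool_rot: [[0.052, 0.999, 0.009], [0.999, -0.052, -0.01], [-0.009, 0.009, -1.0]]
ft_force: [1.4, 0.5, -0.5]
grip_width: 0.0408
gripper_force: 0.0
```

```bash
python3 - <<'E'
from kin import *
s=env.observe(); print(s["q"],s["position"],s["time_s"])
p=env.get_image("scene"); q=cloud(p).reshape(-1,3)
m=(q[:,0]>.49)&(q[:,0]<.585)&(q[:,1]>-.28)&(q[:,1]<-.14)
w=q[m]; print(np.histogram(w[:,2],bins=[0,.015,.02,.025,.03,.035,.04,.042,.044,.046,.048,.05,.06,.1]))
k=w[(w[:,2]>.038)&(w[:,2]<.05)]; print(k.mean(0),np.linalg.svd(k-k.mean(0),full_matrices=False)[2][2]); print(cv2.minAreaRect((k[:,:2]*1000).astype(np.float32)))
t,R=plan([.36,-.2038,.16],toolR(-3.1,0)) # in front of bar, above
E
```

```text
[-33.3448  27.6614  76.4735  -0.1841  75.141  -30.3155] [ 0.5383 -0.2145  0.1628] 14.0667
(array([  0,   7, 319,  59,  50,  71,  35, 178, 348, 119,   6,   0,   0]), array([0.   , 0.015, 0.02 , 0.025, 0.03 , 0.035, 0.04 , 0.042, 0.044,
       0.046, 0.048, 0.05 , 0.06 , 0.1  ]))
[ 0.5379 -0.2044  0.0445] [-0.0321 -0.0046 -0.9995]
((535.8004760742188, -206.68736267089844), (103.70912170410156, 47.273948669433594), 87.84628295898438)
dist mm 177.5663533019177 turn [-0.0011  0.0094 -1.5688] rows 14
0.1 -12.7 -0.1 -0.0001 0.0007 -0.1121; 1.5 -12.6 -0.1 -0.0001 0.0007 -0.1121; 2.9 -12.4 -0.1 -0.0001 0.0007 -0.1121; 4.2 -12 -0.1 -0.0001 0.0007 -0.1121; 5.6 -11.4 -0.1 -0.0001 0.0007 -0.1121; 6.8 -10.7 -0.1 -0.0001 0.0007 -0.1121; 7.9 -9.9 -0.1 -0.0001 0.0007 -0.1121; 9 -8.9 -0.1 -0.0001 0.0007 -0.1121; 9.9 -7.9 -0.1 -0.0001 0.0007 -0.1121; 10.8 -6.7 -0.1 -0.0001 0.0007 -0.1121; 11.4 -5.5 -0.1 -0.0001 0.0007 -0.1121; 12 -4.1 -0.1 -0.0001 0.0007 -0.1121; 12.4 -2.8 -0.1 -0.0001 0.0007 -0.1121; 12.6 -1.4 -0.1 -0.0001 0.0007 -0.1121;
```

The stone lies flat in the drawer, with its top at z = 0.0445 m. Next I go in front of the bar with the fingers shut.

servo_tool(deltas="0 0 -12.7 0 0 0.001 -0.112; 0 1.5 -12.6 0 0 0.001 -0.112; 0 3 -12.4 0 0 0.001 -0.112; 0 4.2 -12 0 0 0.001 -0.112; 0 5.6 -11.4 0 0 0.001 -0.112; 0 6.8 -10.7 0 0 0.001 -0.112; 0 8 -10 0 0 0.001 -0.112; 0 9 -9 0 0 0.001 -0.112")

```text
time_s: 14.78
position: [0.4332, -0.2068, 0.1546]
tool_rot: [[-0.751, 0.661, -0.007], [0.661, 0.751, 0.006], [0.009, 0.0, -1.0]]
ft_force: [-0.1, 0.2, -0.3]
grip_width: -0.0003
gripper_force: 0.0
```

servo_tool(deltas="0 10 -8 0 0 0.001 -0.112; 0 10.8 -6.7 0 0 0 -0.112; 0 11.4 -5.5 0 0 0 -0.112; 0 12 -4 0 0 0 -0.112; 0 12.4 -2.8 0 0 0 -0.112; 0 12.6 -1.4 0 0 0 -0.112; 0 0 0 0 0 0 0; 0 0 0 0 0 0 0")

```text
time_s: 15.45
position: [0.3579, -0.2027, 0.1556]
tool_rot: [[-0.998, 0.059, -0.006], [0.059, 0.998, 0.006], [0.007, 0.006, -1.0]]
ft_force: [-0.3, 0.5, 0.8]
grip_width: 0.0
gripper_force: 0.0
```

```bash
python3 - <<'E'
from kin import *
s=env.observe(); print(s["q"],s["position"],s["time_s"],s["grip_width"])
t,R=plan([.36,-.2038,.045],toolR(-3.1,0),n=4)
u=np.array([.9985,-.054,0])
plan(t+u*.17,R,p=t,R0=R,n=12)
E
```

```text
[ -46.1076   13.0167  101.7133   -0.0237   65.7737 -132.7175] [ 0.3579 -0.2027  0.1556] 15.45 1.9990364206562695e-05
dist mm 110.62492255137563 turn [ 0.0057 -0.0067 -0.0049] rows 4
-0.7 -0.4 27.6 0.0014 -0.0017 -0.0012; -0.7 -0.4 27.6 0.0014 -0.0017 -0.0012; -0.6 -0.3 27.6 0.0014 -0.0017 -0.0012; -0.6 -0.3 27.6 0.0014 -0.0017 -0.0012; 
dist mm 169.99305110797917 turn [0. 0. 0.] rows 12
-14.2 0 0 0 0 0; -14.2 0 0 0 0 0; -14.2 0 0 0 0 0; -14.2 0 0 0 0 0; -14.2 0 0 0 0 0; -14.2 0 0 0 0 0; -14.2 0 0 0 0 0; -14.2 0 0 0 0 0; -14.2 0 0 0 0 0; -14.2 0 0 0 0 0; -14.2 0 0 0 0 0; -14.2 0 0 0 0 0;
```

servo_tool(deltas="0 -0.7 -0.4 27.6 0.0014 -0.0017 -0.001; 0 -0.7 -0.4 27.6 0.0014 -0.0017 -0.001; 0 -0.6 -0.3 27.6 0.0014 -0.0017 -0.001; 0 -0.6 -0.3 27.6 0.0014 -0.0017 -0.001; 0 0 0 0 0 0 0; 0 -10 0 0 0 0 0; 0 -10 0 0 0 0 0; 0 -8 0 0 0 0 0")

```text
time_s: 16.12
position: [0.3906, -0.2062, 0.0471]
tool_rot: [[-0.999, 0.052, 0.003], [0.052, 0.999, -0.003], [-0.003, -0.003, -1.0]]
ft_force: [0.5, -0.2, 0.6]
grip_width: -0.0002
gripper_force: 0.0
```

servo_tool(deltas="0 -8 0 0 0 0 0; 0 -8 0 0 0 0 0; 0 -10 0 0 0 0 0; 0 -10 0 0 0 0 0; 0 -10 0 0 0 0 0; 0 -10 0 0 0 0 0; 0 -10 0 0 0 0 0; 0 -10 0 0 0 0 0")

```text
time_s: 16.78
position: [0.4653, -0.2093, 0.0458]
tool_rot: [[-0.999, 0.051, 0.001], [0.051, 0.999, -0.001], [-0.001, -0.001, -1.0]]
ft_force: [-1.4, -0.1, 0.7]
grip_width: -0.0001
gripper_force: 0.7
```

servo_tool(deltas="0 -10 0 0 0 0 0; 0 -10 0 0 0 0 0; 0 -10 0 0 0 0 0; 0 -10 0 0 0 0 0; 0 -10 0 0 0 0 0; 0 -10 0 0 0 0 0; 0 0 0 0 0 0 0")

```text
time_s: 17.37
position: [0.5261, -0.2125, 0.0458]
tool_rot: [[-0.999, 0.051, 0.002], [0.051, 0.999, -0.001], [-0.002, -0.001, -1.0]]
ft_force: [-0.2, -0.2, 0.3]
grip_width: 0.0
gripper_force: 0.0
```

```bash
python3 - <<'E'
from kin import *
s=env.observe(); print(s["q"],s["position"],s["time_s"],s["ft_force"])
p=env.get_image("top"); q=cloud(p).reshape(-1,3)
p=env.get_image("scene"); print([(np.round(r["uv"]),r["conf"],px2w(p,r["uv"],z=.065)) for r in env.spot_point("unit_drawer0_handle",p)])
save({"img":cv2.resize(p["img"][80:320,80:400],(800,600))},"push.png")
E
```

```text
[ -33.9496   34.7311   86.1044    0.0156   59.021  -121.0562] [ 0.5261 -0.2125  0.0458] 17.3667 [-0.2167 -0.18    0.2766]
[(array([205., 214.]), 0.6, array([ 0.5433, -0.2184,  0.065 ])), (array([464., 316.]), 0.5, array([0.5288, 0.3673, 0.065 ]))]
```

View pics/push.png

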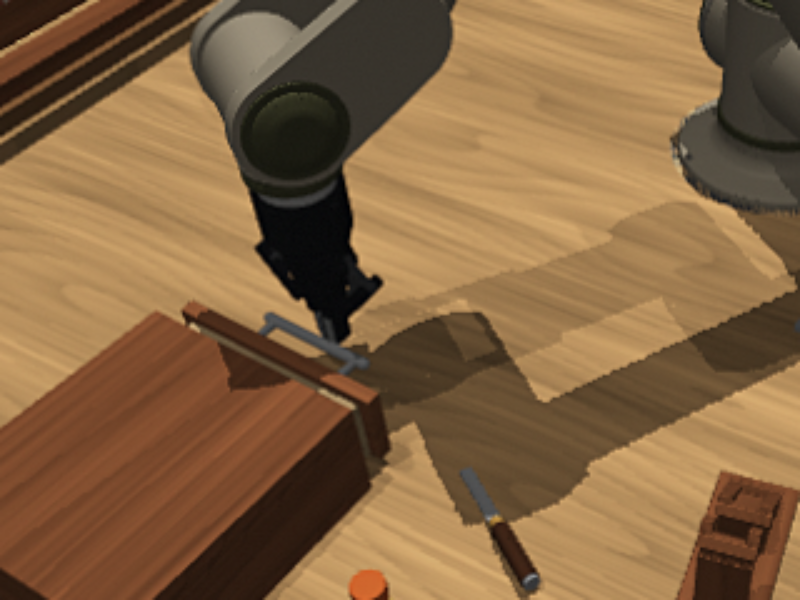

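The drawer is almost shut, with a gap of about 20 mm left. I'll finish in small steps while watching the force.

servo_tool(deltas="0 -5 0 0 0 0 0; 0 -5 0 0 0 0 0; 0 -4 0 0 0 0 0; 0 0 0 0 0 0 0")

```text
time_s: 17.85
position: [0.5389, -0.2132, 0.0457]
tool_rot: [[-0.999, 0.051, 0.001], [0.051, 0.999, -0.001], [-0.001, -0.001, -1.0]]
ft_force: [-0.0, -0.3, -0.8]
grip_width: 0.0001
gripper_force: 0.0
```

servo_tool(deltas="0 -3 0 0 0 0 0; 0 -3 0 0 0 0 0; 0 0 0 0 0 0 0")

```text
time_s: 18.1
position: [0.5446, -0.2135, 0.0457]
tool_rot: [[-0.999, 0.051, 0.001], [0.051, 0.999, -0.001], [-0.001, -0.001, -1.0]]
ft_force: [-0.9, -0.3, 0.8]
grip_width: -0.0001
gripper_force: 0.0
```

servo_tool(deltas="0 -2 0 0 0 0 0; 0 -2 0 0 0 0 0; 0 0 0 0 0 0 0")

```text
time_s: 18.35
position: [0.5484, -0.2137, 0.0458]
tool_rot: [[-0.999, 0.051, 0.001], [0.051, 0.999, -0.001], [-0.001, -0.001, -1.0]]
ft_force: [0.7, -0.1, -0.1]
grip_width: 0.0001
gripper_force: 0.0
```

servo_tool(deltas="0 -2 0 0 0 0 0; 0 -2 0 0 0 0 0; 0 -2 0 0 0 0 0; 0 0 0 0 0 0 0")

```text
time_s: 18.68
position: [0.5506, -0.2136, 0.0456]
tool_rot: [[-0.999, 0.051, -0.008], [0.051, 0.999, 0.001], [0.008, 0.001, -1.0]]
ft_force: [-18.8, -1.6, 9.9]
grip_width: 0.0002
gripper_force: 9.6
```

servo_tool(deltas="0 -2 0 0 0 0 0; 0 -2 0 0 0 0 0; 0 0 0 0 0 0 0")

```text
time_s: 18.93
position: [0.5508, -0.2136, 0.0455]
tool_rot: [[-0.999, 0.05, -0.018], [0.05, 0.999, 0.003], [0.018, 0.002, -1.0]]
ft_force: [-38.6, -2.0, 20.1]
grip_width: -0.0001
gripper_force: 19.3
```

```bash
python3 - <<'E'
from kin import *
s=env.observe(); print(s["position"],s["ft_force"])
for cam in("scene","top"):
    p=env.get_image(cam); q=cloud(p).reshape(-1,3)
    v=q[:,:2]-np.array([.7384,-.224]); u=np.array([.9985,-.054]); a=v@u; b=v@np.array([.054,.9985])
    for zl,zh in((.08,.093),(.097,.104)):
        m=(abs(b)<.10)&(a<-.05)&(a>-.25)&(q[:,2]>zl)&(q[:,2]<zh); print(cam,zl,m.sum(),np.percentile(a[m],[1,50,99]) if m.any() else "")
E
```

```text
[ 0.5508 -0.2136  0.0455] [-38.6037  -2.0015  20.0824]
scene 0.08 248 [-0.18   -0.1338 -0.1295]
scene 0.097 2637 [-0.1769 -0.0863 -0.0508]
top 0.08 228 [-0.1383 -0.1299 -0.0978]
top 0.097 1790 [-0.1223 -0.0785 -0.0509]
```

The drawer has hit its stop. I back off, lift away and check.

servo_tool(deltas="0 8 0 0 0 0 0; 0 12 0 0 0 0 0; 0 30 0 0 0 0 0; 0 25 0 0 0 0 0; 0 0 0 -30 0 0 0; 0 0 0 -38 0 0 0; 0 0 0 -38 0 0 0; 0 0 0 0 0 0 0")

```text
time_s: 19.7
position: [0.4856, -0.2119, 0.1586]
tool_rot: [[-0.999, 0.051, 0.011], [0.051, 0.999, -0.008], [-0.011, -0.007, -1.0]]
ft_force: [1.1, -1.1, -0.0]
grip_width: -0.0001
gripper_force: 0.0
```

```bash
python3 - <<'E'
from kin import *
s=env.observe(); print(s["position"],s["ft_force"],s["time_s"])
p=env.get_image("scene"); save(p,"end.png"); q=cloud(p).reshape(-1,3)
for n,c in (("glue",(.771,.031,.14,.16)),("offcut",(.7717,.204,.03,.04)),("mallet",(.747,.338,.045,.056))):
    m=(abs(q[:,0]-c[0])<.09)&(abs(q[:,1]-c[1])<(.08 if n!="glue" else .04))&(q[:,2]>c[2])&(q[:,2]<c[3]); print(n,m.sum(),cv2.minAreaRect((q[m][:,:2]*1000).astype(np.float32))[0])
E
```

```text
[ 0.4856 -0.2119  0.1586] [ 1.0798 -1.137  -0.0324] 19.7
glue 215 (772.007568359375, 31.335926055908203)
offcut 2250 (772.5362548828125, 204.2987518310547)
mallet 3171 (747.7127075195312, 339.1104431152344)
```

View pics/end.png

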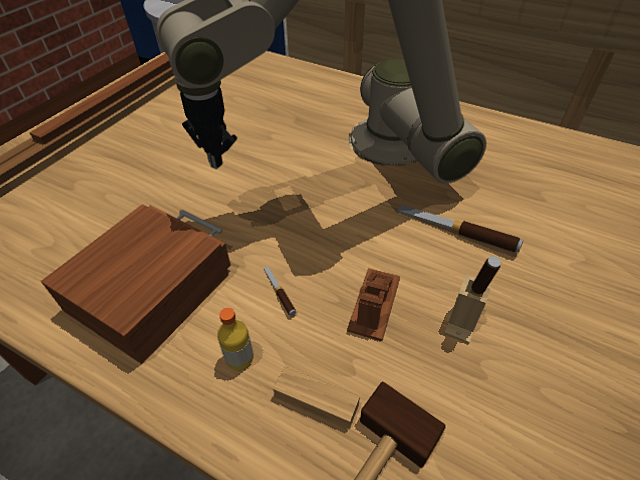

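The final picture shows the drawer shut (bar at (200,222)), the chisel upright in the holder at (480,280), and the glue, offcut and mallet where they started. The gripper is clear of everything, so I hand in.

```bash
python3 -c "
from rig import env
print(env.close_job())"
```

```text
the job is handed in; nothing more can be done
None
```

I handed the job in at about 20 s: the chisel stands blade-down in the holder, the stone was laid flat in the drawer, the drawer is shut against its stop, and the glue bottle, offcut and mallet did not move; the hand-in returned no score.

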